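# Fit the collector funnel into the rain gauge

## Task

Take the black rubber dust cap off the rain gauge and set it down on the round aluminium plate. Then nest the copper collector funnel in the gauge's tapered brass seat, let it centre itself, and press it steadily down until the seat is firmly home on its stop, without ramming it; let go and leave the funnel upright and the other things undisturbed.

Things in the scene. Friction and masses are not known exactly. Their poses are not given: they have to be found in the camera images.
- gauge: White round rain gauge, fixed upright on the bench, 112 mm outside diameter, 120 mm tall, wall 4 mm (bore 104 mm), open at the top under the dust cap. Origin: centre of its underside, z up. A brass seat ring sits inside it on the same axis.
- gauge_rim (a point): Centre of the gauge's mouth, level with its rim. Below it, on the axis, lies the brass seat ring; its bore tapers from 84 mm diameter at its upper edge to 50 mm, over 20 mm of height. At the start its upper edge lies 6 to 44 mm below the rim: it differs each time and is not measured.
- gauge_foot (a point): Centre of the gauge's inner floor. How the seat behaves: it slides down stiffly under a push of 6 to 9 N on the funnel, 2 to 20 mm, to a hard stop at an unmeasured height that differs each time, and stays where pushed. Firmly home: funnel pressed onto the stop with 15 to 18 N for half a second or more. A push over 20 N at any time may damage it; so does dropping the funnel in.
- cap: Black rubber dust cap, closing the gauge at the start: disc 120 mm diameter (z = 3 to 9 mm), a locating step 98 mm diameter below it (z = 0 to 3 mm) loose in the gauge's bore, and an upright round grip 22 mm diameter in the middle (z = 9 to 50 mm). Origin: centre of the step's underside, 117 mm above the gauge's underside at the start. 120 g; lifts off freely.
- funnel: Copper collector funnel standing on the bench. Cone 40 mm diameter at its foot, 88 mm at 28 mm height, same taper as the seat: it rests with its foot about 26 mm below the ring's upper edge. Flange 94 mm diameter from 28 to 33 mm. Black upright round stem 22 mm diameter from 33 to 108 mm. Origin: centre of the foot's underside, z up. 200 to 400 g. Any turn about z is right.
- funnel_top (a point): Centre of the flat top of the funnel's stem, 108 mm above its foot; strong enough to press on.
- plate: Brushed aluminium radiation shield plate, a fixed flat disc 160 mm diameter, 5 mm thick, on the bench. Origin: centre of its underside. The cap goes here, right way up.
- vial: Bystander: cork-stoppered glass vial, 26 mm diameter, 67 mm tall, standing. Origin: centre of its underside. Leave alone.
- anemometer: Bystander: bronze hand anemometer lying flat, vane ring 76 mm diameter and handle 80 mm long, 16 mm thick. Origin: centre of the vane ring's underside; handle to its -x. Leave alone.
- spanner: Bystander: steel spanner 150 mm long lying flat along its x axis. Origin: centre of its underside. Leave alone.
Not all that is in view belongs to the job. Of the things that look like the gauge, the middle-sized one is meant. There is more than one size of the cap; the one meant has the size given above.

How it is judged:
On the way, in this order (a step that is already met when the one before it is completed fails the run):
1. the dust cap lies upright on the aluminium plate, released (horizontal distance between cap and plate below 0.045 m and z of cap in the frame of plate below 0.009 m and angle between cap's own z axis and vertical below 0.06 rad and contact force between cap and the fingers below 0.1 N), for 0.2 s.
2. the funnel, centred and upright in the gauge's seat, is pressed down with more than 15.5 N of contact force (the seat is on its stop) (horizontal distance between funnel and gauge below 0.003 m and angle between funnel's own z axis and vertical below 0.04 rad and z of funnel in the frame of gauge below 0.071 m and contact force between funnel and gauge above 15.5 N), for 0.3 s.
At the end, for the whole second after the job is handed in: The funnel rests in the gauge's seat, its foot less than 71 mm above the gauge's underside, within 3 mm of the gauge's axis, upright within 0.04 rad, at rest; the cap lies flat and right way up on the plate, within 45 mm of its centre, at rest (horizontal distance between cap and plate below 0.045 m and z of cap in the frame of plate below 0.009 m and angle between cap's own z axis and vertical below 0.06 rad and horizontal distance between funnel and gauge below 0.003 m and angle between funnel's own z axis and vertical below 0.04 rad and z of funnel in the frame of gauge below 0.071 m and contact force between funnel and gauge above 0.5 N and linear speed of each of funnel, cap below 0.01 m/s); the robot touches nothing.
It fails at once if more than 32 N of contact force between the funnel and the gauge or its seat (contact force between funnel and gauge above 32 N).
It fails at once if the funnel moves faster than 0.25 m/s inside the gauge (dropped in) (horizontal distance between funnel and gauge below 0.03 m and z of funnel in the frame of gauge below 0.1 m and linear speed of funnel above 0.25 m/s).
It fails at once if the vial is shifted by more than 15 mm or tipped (distance of vial from where it was at the start of the episode above 0.015 m or angle between vial's own z axis and vertical above 0.3 rad).
It fails at once if the anemometer is shifted by more than 20 mm (distance of anemometer from where it was at the start of the episode above 0.02 m).
It fails at once if the spanner is shifted by more than 20 mm (distance of spanner from where it was at the start of the episode above 0.02 m).
It also fails if it takes over 69 s, if anything falls off the work surface, if the arm or the gripper's body presses on something with over 40 N, if the wrist force passes 120 N, or if a joint passes its speed limit or range.

## Robot

A 6-joint arm with a two-finger parallel gripper is mounted at the origin on the work surface. World frame = base frame: x ahead of the robot, y to its left, z up, the work surface at z = 0. Lengths are in m, angles in rad, forces in N, time in s.
With the tool pointing down it reaches from about 0.275 to 0.725 m from the base axis. Payload 15.9 kg.
Tool frame: the origin (TCP) lies on the centre line of the jaws, within the pads' length; the fingertips stand manip.tip_extent ahead of it and the grasp point (between the pads) lies 6 mm ahead of it (manip.tip_extent is the distance from the TCP to the fingertips, in m); z points along the fingers, x is the direction in which the jaws open and shut, and the axes are right-handed (so a half turn about z gives the same grasp; the last joint's range is limited). The gripper opens to 85 mm and grips with 20 to 120 N. Pads are 22 mm wide; open, the fingers measure 114 mm over their backs; the gripper's body (76 mm by 85 mm) begins 54 mm behind the grasp point. The pads swing forward as they close: fully open they stand 13 mm farther back than shut.
Start: joints at [-1.172, 0.213, -0.034, 1.323, 0, 1.571], TCP at [0.194, -0.461, 0.256] pointing down, gripper open.
Joint ranges: [-2.98, 2.98], [-0.74, 1.72], [-1.14, 1.35], [-2.1, 2.04], [-1.57, 1.44], [-3.14, 3.14]. Speed limits (rad/s): [1.89, 1.89, 2.39, 2.57, 3.14, 3.14].

## Interface

Orientations are given as a rotation vector (axis times angle).
In Python, from bench import state, capture, camera_info, manip gives the robot as it stands.
- The arm moves only by the tool drive_tool, never from a script. Its argument "plan" is one flat list of numbers, 4 for each row, row after row: the shift along the tool's x, y, z in cm, then the turn about the tool's z in rad. A call has 1 to 12 rows; each row shifts and turns the commanded pose from where the row before left it, along the tool's axes as they then stand; what a row does not reach is not made up. A row lasts 1/8 s, in which the tool goes at most 62.5 mm and 10.7 degrees, less where a joint would pass 70% of its speed; a pose out of reach is approached as far as the arm can. A call is refused whole if a number of a shift passes 6.25 or a number of a turn 0.188, either way. A call with a gripper value outside its range is refused whole. "hand" is the opening in per cent of the stroke, from 0 (shut) to 100 (fully open), set as the call begins (left out, the last holds). The fingers move at their own pace and stop on an object; "squeeze" is the grip in N (left out, the last holds). Time passes only in rows, so rows that do not move let the fingers close. It gives the time, the measured TCP pose, the force and the opening at its end, in the units of the state.
- state(): the state, without advancing time (a new reading comes with each control period).
- capture(name): name is "scene" or "top" or "wrist"; returns the picture (400x640x3 uint8, red, green, blue); there is no depth.
- camera_info(name): a dict with "intrinsics" (3x3 intrinsics, pixels), "world_from_camera" (4x4, takes a point from camera to world coordinates). Camera axes: x right, y down, z forward; pixel columns grow to the right and rows downward; lengths in m; the calibration is good to about 2 mm. A picture is of the moment at which its call begins: read the wrist's pose just before it. camera_info takes no time and is no camera call; for the wrist camera it gives the pose at the moment of the call.
- manip.finish_job(): hands the job in, once; it reports no verdict.
The state is a dict: "clock": time; "joints": joint angles; "qvel": joint speeds; "joint_efforts": joint torques, N m; "ee_pos": TCP position; "eef_rot": TCP orientation; "contact_force": force on the tool from outside, world axes, zero at the start; "ft_torque": the same for the moment, N m; "opening": finger opening in m.
Only numpy, scipy, OpenCV 4.12 (cv2) and the standard library are available. Lean on these libraries where they do the work, as an engineer would, in place of code of your own. Each camera call takes 0.05 s, during which the arm holds its last target.

## Working session

There is one attempt and no reset: what is moved stays moved. The work goes in short steps, Python scripts to look and compute and a tool call to move; the robot and the scene stay as the last step left them, time stands still between calls to the robot, and variables do not carry over. Pictures are saved under pics/ and viewed, and the job is handed in when it is done.

Besides the shell and the picture viewer there is one more tool, called as a command line: name --argument value ..., lists and objects as JSON in quotes. drive_tool: Moves the arm, as the interface text tells. Its arguments: {"type":"object","properties":{"plan":{"type":"array"},"hand":{"type":"number"},"squeeze":{"type":"number"}},"required":["plan"]}

```bash
ls; mkdir -p pics; python3 - <<'E'
from bench import state,capture,camera_info,manip
import cv2
print(state(),manip.tip_extent)
for n in("scene","top"):
    cv2.imwrite(f"pics/{n}0.png",capture(n)[:,:,::-1]); c=camera_info(n); print(n,c)
E
```

```text
pics
{'clock': 0.0, 'joints': array([-1.17200858e+00,  2.13342040e-01, -3.50077212e-02,  1.32346938e+00,
        1.66547677e-05,  1.57079406e+00]), 'qvel': array([-0.00029889,  0.00071551, -0.00075019, -0.00102921, -0.00200991,
        0.00054038]), 'joint_efforts': array([-3.11609976e-03, -6.86160564e+01,  4.87115657e+01,  1.76283927e-02,
       -1.60364225e-04, -3.01370721e-05]), 'ee_pos': array([ 0.19404773, -0.46050925,  0.25584357]), 'eef_rot': array([-2.61695910e+00,  1.73709147e+00,  1.32386278e-03]), 'contact_force': array([-0.06166069,  0.21032482, -0.45381762]), 'ft_torque': array([ 0.00028088, -0.02986162,  0.04848182]), 'opening': 0.08535190380926146} 0.025
scene {'intrinsics': array([[381.05445761,   0.        , 318.68739146],
       [  0.        , 381.05445761, 199.59138177],
       [  0.        ,   0.        ,   1.        ]]), 'world_from_camera': array([[-0.44959129,  0.54606146, -0.70688369,  1.29941017],
       [ 0.89290572,  0.25328185, -0.37224679,  0.27152811],
       [-0.02422881, -0.79853941, -0.60145472,  0.69888742],
       [ 0.        ,  0.        ,  0.        ,  1.        ]])}
top {'intrinsics': array([[485.02738742,   0.        , 314.24278586],
       [  0.        , 485.02738742, 201.92564187],
       [  0.        ,   0.        ,   1.        ]]), 'world_from_camera': array([[ 0.0831071 , -0.97653197,  0.19869201,  0.3379099 ],
       [-0.99653435, -0.08073042,  0.02004732, -0.10521345],
       [-0.00353636, -0.19966948, -0.97985692,  1.32930328],
       [ 0.        ,  0.        ,  0.        ,  1.        ]])}
```

View pics/scene0.png

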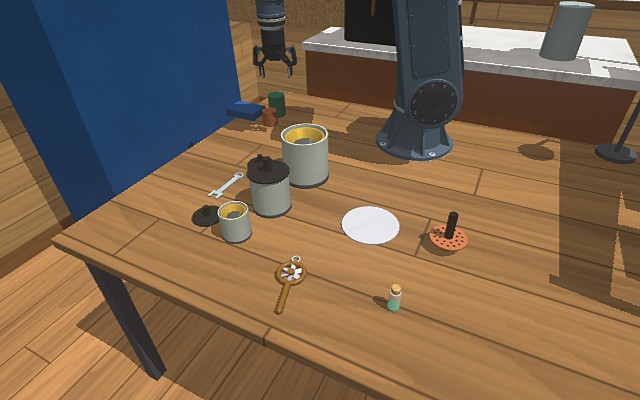

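View pics/top0.png

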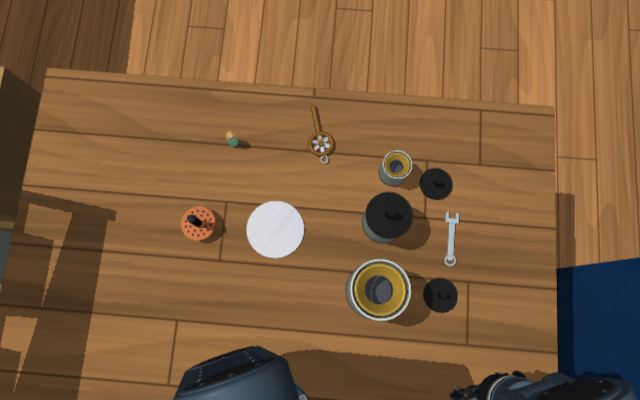

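Three gauges can be seen in the top picture. The small open one is at (396,167), the middle one, closed by a cap, is at (387,215), and the large open one is at (378,289). There are also two loose smaller caps, at (436,184) and (440,295). The middle gauge with the cap on it fits the description. I'll confirm that in an enlarged crop.

```bash
cat > h.py <<'E'
import numpy as np,cv2
from bench import state,capture,camera_info,manip
def at(ci,u,v,z):
    K=ci["intrinsics"];T=ci["world_from_camera"]
    d=T[:3,:3]@np.linalg.inv(K)@np.array([u,v,1.]);o=T[:3,3]
    return o+d*(z-o[2])/d[2]
def proj(ci,p):
    T=np.linalg.inv(ci["world_from_camera"]);q=ci["intrinsics"]@(T[:3,:3]@np.asarray(p)+T[:3,3]);return q[:2]/q[2]
def circ(im,ci,c,z,r,col,s=1,off=(0,0)):
    a=np.linspace(0,2*np.pi,73)
    P=np.array([(proj(ci,[c[0]+r*np.cos(t),c[1]+r*np.sin(t),z])-off)*s for t in a])
    cv2.polylines(im,[np.round(P*8).astype(np.int32)],False,col,1,cv2.LINE_AA,3)
E
python3 - <<'E'
import cv2
t=cv2.imread("pics/top0.png")
cv2.imwrite("pics/t1.png",cv2.resize(t[130:330,330:480],None,fx=4,fy=3.0*4/3,interpolation=cv2.INTER_CUBIC)[:600*2][:800][::1])
cv2.imwrite("pics/t1.png",cv2.resize(t[140:260,340:480],None,fx=5,fy=5,interpolation=cv2.INTER_CUBIC))
cv2.imwrite("pics/t2.png",cv2.resize(t[180:280,160:320],None,fx=5,fy=5,interpolation=cv2.INTER_CUBIC))
E
```

```text
(no output)
```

View pics/t1.png

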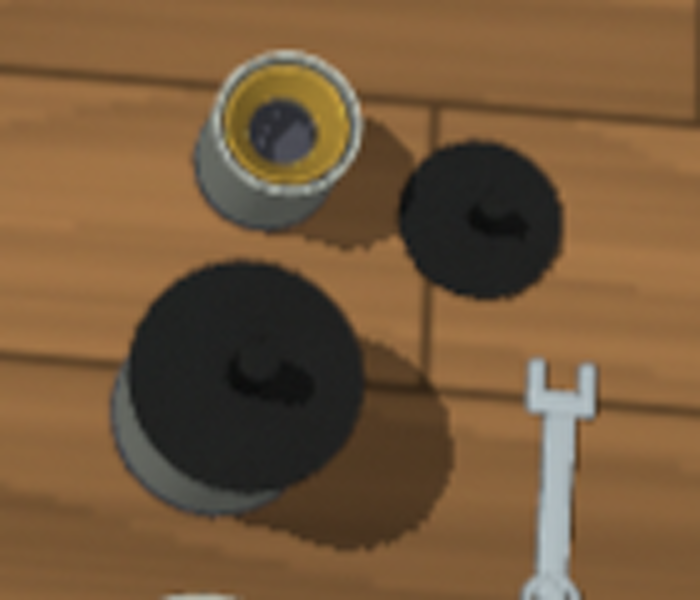

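View pics/t2.png

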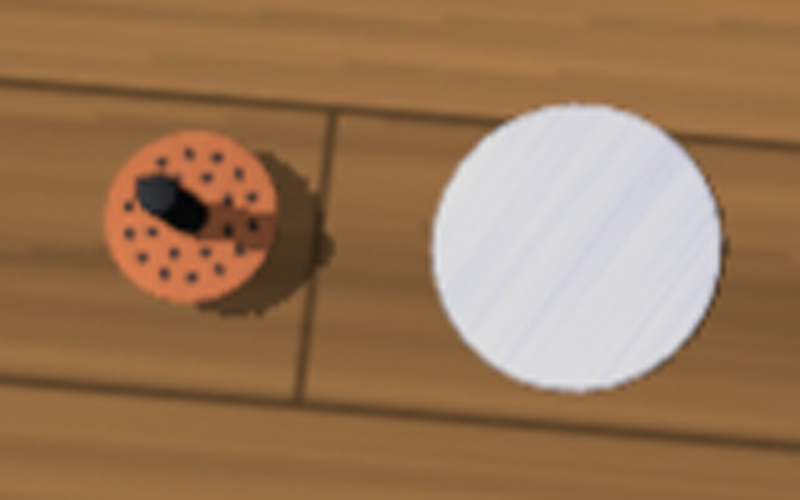

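```bash
python3 - <<'E'
from h import *
c=camera_info("top"); s=camera_info("scene")
cap=at(c,389.,215.,.126); fun=at(c,197.8,222.8,.033); pl=at(c,275,229,.005)
print(cap,fun,pl)
sm=at(c,395.8,163.5,.09); print(sm, at(c,436,184,.009),at(c,450,238,.0))
for n,ci,z,off,sz in(("scene",s,3,(240,150),(250,130)),):
    im=cv2.imread(f"pics/{n}0.png")
    im=cv2.resize(im[off[1]:off[1]+sz[1],off[0]:off[0]+sz[0]],None,fx=z,fy=z,interpolation=cv2.INTER_CUBIC)
    for P,zz,r in((cap,.126,.06),(cap,.0,.056),(cap,.167,.011),(fun,.033,.047),(fun,.108,.011),(pl,.005,.08)): circ(im,ci,P,zz,r,(0,255,0),z,np.array(off)-.5+.5/z)
    cv2.imwrite("pics/o1.png",im)
z=4;off=(160,180);im=cv2.imread("pics/top0.png")[180:280,160:360]
E
```

```text
[ 0.56394847 -0.27088642  0.126     ] [0.51735583 0.23056431 0.033     ] [0.52165132 0.02333678 0.005     ]
[ 0.71052436 -0.28652103  0.09      ] [ 0.68467507 -0.41330064  0.009     ] [ 0.53726305 -0.45884488  0.        ]
```

View pics/o1.png

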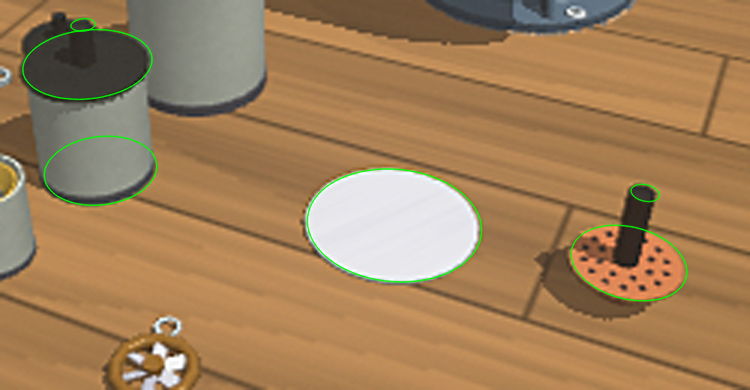

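drive_tool --plan '[0,0,0,-0.1674,0,0,0,-0.1674,0,0,0,-0.1674,0,0,0,-0.1674,0,0,0,-0.1674,0,0,0,-0.1674,0,0,0,-0.1674,0,0,0,0]' --hand 100 --squeeze 40

```text
clock: 1.1
ee_pos: [0.1941, -0.4606, 0.256]
eef_rot: [-3.141, 0.002, 0.0]
contact_force: [0.5, 0.5, 0.3]
opening: 0.085
```

drive_tool --plan '[4,-2.1,0,0,4,-2.1,0,0,4,-2.1,0,0,4,-2.1,0,0,4,-2.1,0,0,4,-2.1,0,0,4,-2.1,0,0,4,-2.1,0,0,4,-2.1,0,0,1,-0.1,0,0,0,0,0,0]'

```text
clock: 2.48
ee_pos: [0.5643, -0.2708, 0.2557]
eef_rot: [-3.141, 0.003, 0.001]
contact_force: [-0.1, -0.8, -0.4]
opening: 0.0855
```

```bash
python3 - <<'E'
from h import *
s=state();print(s["clock"],s["ee_pos"],s["eef_rot"],s["joints"],s["contact_force"])
c=camera_info("wrist");im=capture("wrist")[:,:,::-1].copy()
print(proj(c,[.564,-.271,.167]))
circ(im,c,(.564,-.271),.126,.06,(0,255,0));circ(im,c,(.564,-.271),.167,.011,(0,255,0))
cv2.imwrite("pics/w1.png",im)
E
```

```text
2.475 [ 0.56427445 -0.27084399  0.25574956] [-3.14139116e+00  3.41743762e-03  1.28711317e-03] [-4.47428088e-01  4.88125330e-01  3.54394937e-01  1.43789117e+00
 -1.73895879e-04  1.12554406e+00] [-0.07027469 -0.81531449 -0.3873794 ]
[316.55852042 214.71486044]
```

View pics/w1.png

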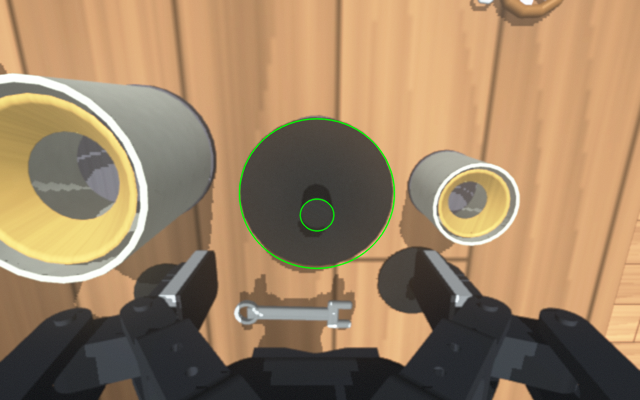

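drive_tool --plan '[0,0,2.5,0,0,0,2.5,0,0,0,2.5,0,0,0,1.7,0,0,0,0.6,0,0,0,0,0]'

```text
clock: 3.28
ee_pos: [0.5637, -0.2713, 0.1587]
eef_rot: [3.141, -0.002, 0.0]
contact_force: [-0.5, 0.1, -0.2]
opening: 0.0856
```

drive_tool --plan '[0,0,0,0,0,0,0,0,0,0,0,0,0,0,0,0,0,0,0,0,0,0,0,0]' --hand 0

```text
clock: 4.03
ee_pos: [0.5643, -0.2709, 0.1586]
eef_rot: [3.141, -0.0, 0.001]
contact_force: [-0.4, 1.2, 5.7]
opening: 0.0209
```

drive_tool --plan '[0,0,-0.5,0,0,0,-1.5,0,0,0,-2,0,-0.3,-2,0,0,-0.6,-4,0,0,-0.6,-4,0,0,-0.6,-4,0,0,-0.6,-4,0,0,-0.6,-4,0,0,-0.6,-4,0,0,-0.36,-3.42,0,0,0,0,0,0]'

```text
clock: 5.52
ee_pos: [0.5217, 0.0253, 0.1993]
eef_rot: [-3.141, -0.004, -0.001]
contact_force: [0.6, -0.0, -1.3]
opening: 0.021
```

```bash
python3 - <<'E'
from h import *
s=state();print(s["clock"],s["ee_pos"],s["eef_rot"],s["contact_force"],s["opening"])
cv2.imwrite("pics/s2.png",capture("scene")[:,:,::-1])
c=camera_info("top")
im=capture("top")[:,:,::-1].copy();cv2.imwrite("pics/t3.png",cv2.resize(im[100:300,160:440],None,fx=2.8,fy=2.8))
E
```

```text
5.525 [0.521666   0.02530254 0.19934229] [-3.14124348e+00 -4.02365546e-03 -1.42934327e-03] [ 0.59436758 -0.04992061 -1.27730721] 0.02099163439407958
```

View pics/s2.png

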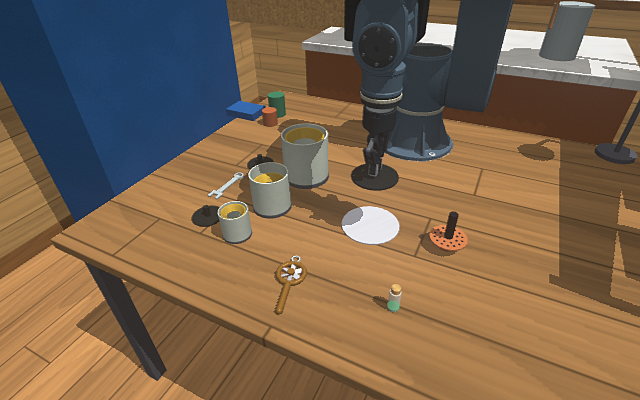

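View pics/t3.png

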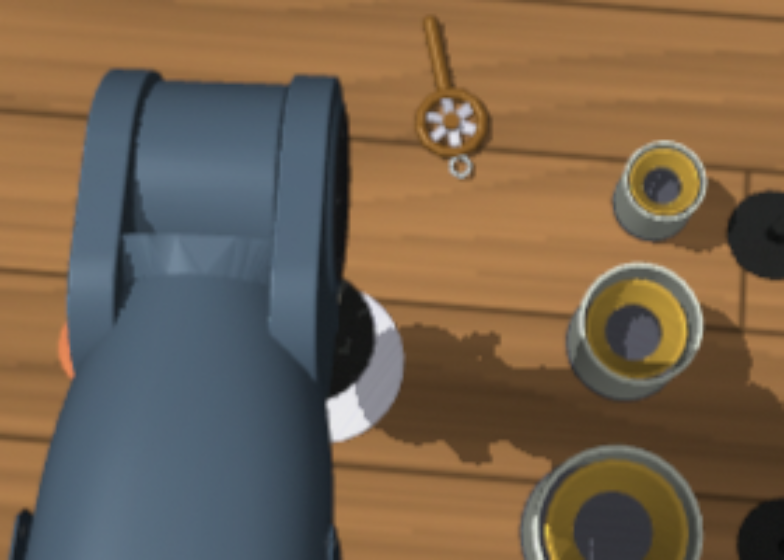

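The scene picture shows the cap held level above the bench, on its way to the plate. The middle gauge is now open with the brass seat visible. Next I lower the cap onto the plate.

drive_tool --plan '[0,0.2,2,0,0,0,3,0,0,0,3,0,0,0,3,0,0,0,2.5,0,0,0,1,0,0,0,0.4,0,0,0,0.2,0,0,0,0,0]'

```text
clock: 6.75
ee_pos: [0.522, 0.0214, 0.0479]
eef_rot: [-3.142, 0.0, -0.001]
contact_force: [0.4, 0.4, -0.8]
opening: 0.0205
```

drive_tool --plan '[0,0,0.1,0,0,0,0,0]'

```text
clock: 7.0
ee_pos: [0.522, 0.0214, 0.0466]
eef_rot: [3.142, -0.0, 0.001]
contact_force: [0.4, 0.3, 0.6]
opening: 0.0207
```

drive_tool --plan '[0,0,0.05,0,0,0,0,0]'

```text
clock: 7.25
ee_pos: [0.522, 0.0214, 0.0466]
eef_rot: [-3.142, 0.0, -0.002]
contact_force: [-4.2, -0.3, 12.2]
opening: 0.021
```

drive_tool --plan '[0,0,0,0,0,0,0,0,0,0,0,0,0,0,0,0,0,0,-1,0,0,0,-2,0,0,0,-3,0,0,0,-3,0,0,0,-3,0,0,0,-3,0,0,0,0,0]' --hand 100

```text
clock: 8.62
ee_pos: [0.5228, 0.0214, 0.1985]
eef_rot: [-3.141, 0.0, -0.007]
contact_force: [-0.5, 0.5, -0.4]
opening: 0.0854
```

```bash
python3 - <<'E'
from h import *
s=state();print(s["clock"],s["ee_pos"],s["eef_rot"],s["contact_force"],s["opening"])
c=camera_info("wrist");im=capture("wrist")[:,:,::-1].copy()
circ(im,c,(.5217,.0233),.005,.08,(0,255,0));circ(im,c,(.522,.0214),.014,.06,(0,0,255))
cv2.imwrite("pics/w2.png",im)
E
```

```text
8.625 [0.52280436 0.02142283 0.19854428] [-3.14139715e+00  4.50470308e-04 -6.58093037e-03] [-0.51911102  0.54706483 -0.36811731] 0.08538371697120452
```

View pics/w2.png

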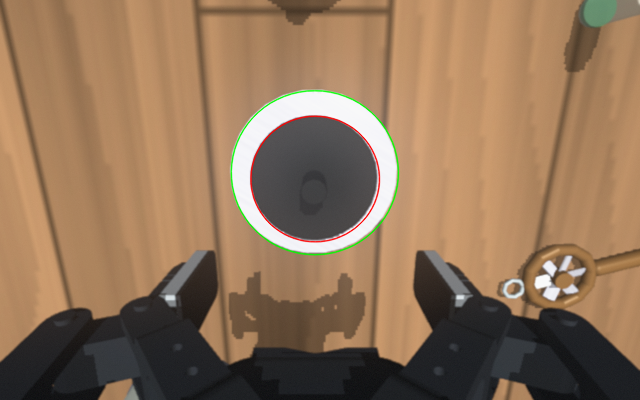

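The cap lies flat on the plate, well centred, with the red ring matching its disc at (315,179). Next is the funnel.

drive_tool --plan '[0,-2,0,0,-0.1,-4,0,0,-0.1,-4,0,0,-0.1,-4,0,0,-0.1,-4,0,0,-0.1,-2,0,0,0,-0.9,0,0,0,0,0,0,0,0,0,0]'

```text
clock: 9.8
ee_pos: [0.5168, 0.2294, 0.1958]
eef_rot: [3.141, -0.002, -0.0]
contact_force: [0.1, -0.2, 0.1]
opening: 0.0854
```

```bash
python3 - <<'E'
from h import *
s=state();print(s["clock"],s["ee_pos"],s["eef_rot"],s["contact_force"],s["opening"])
c=camera_info("wrist");im=capture("wrist")[:,:,::-1].copy()
cv2.imwrite("pics/w3raw.png",im)
z=4;o=(210,80);v=cv2.resize(im[80:230,210:400],None,fx=z,fy=z,interpolation=cv2.INTER_CUBIC)
P=(.5174,.2306)
circ(v,c,P,.033,.047,(0,255,0),z,np.array(o)-.375);circ(v,c,P,.108,.011,(0,255,0),z,np.array(o)-.375)
cv2.imwrite("pics/w3.png",v)
E
```

```text
9.8 [0.51680248 0.22938168 0.19579497] [ 3.14132917e+00 -1.85367756e-03 -1.75172093e-04] [ 0.14877713 -0.19865048  0.14401784] 0.08544857652655613
```

View pics/w3.png

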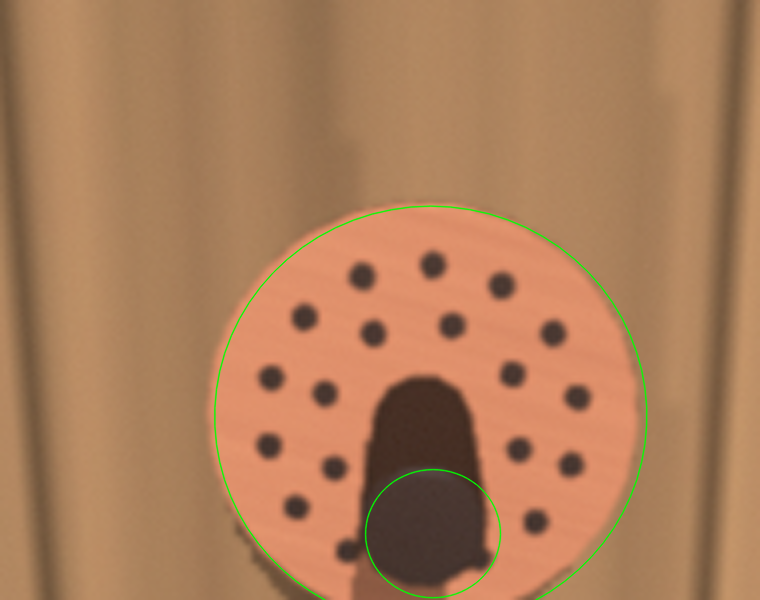

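The flange circle sits about 1.3 mm right of the copper, so the funnel centre is near (0.516, 0.2315). I'll correct for that and descend.

drive_tool --plan '[-0.08,-0.21,1.4,0,0,0,2.5,0,0,0,2.5,0,0,0,2,0,0,0,0.8,0,0,0,0.2,0,0,0,0,0,0,0,0,0]'

```text
clock: 10.85
ee_pos: [0.5163, 0.2326, 0.1024]
eef_rot: [-3.141, 0.0, -0.002]
contact_force: [0.2, -0.3, -0.3]
opening: 0.0854
```

drive_tool --plan '[0,0,0,0,0,0,0,0,0,0,0,0,0,0,0,0,0,0,0,0,0,0,0,0]' --hand 0

```text
clock: 11.6
ee_pos: [0.5161, 0.2325, 0.1019]
eef_rot: [-3.142, 0.0, -0.001]
contact_force: [1.4, 0.1, 1.3]
opening: 0.0211
```

```bash
python3 - <<'E'
from h import *
s=state();print(s["clock"],s["ee_pos"],s["eef_rot"],s["contact_force"],s["opening"])
E
```

```text
11.6 [0.51608319 0.23252891 0.10192894] [-3.14152222e+00  2.91737040e-04 -6.52661355e-04] [1.43368792 0.14178864 1.31833338] 0.02111962048712572
```

drive_tool --plan '[0,0,-0.4,0,0,0,-1.6,0,0,0,-3,0,0,0,-4,0,0,0,-4,0,0,0,-2.5,0,0,0,-0.5,0,0,0,0,0,0,0,0,0]'

```text
clock: 12.72
ee_pos: [0.5154, 0.2323, 0.2607]
eef_rot: [3.141, -0.0, -0.003]
contact_force: [-0.8, 0.5, -3.2]
opening: 0.0208
```

drive_tool --plan '[0.2,2,0,0,0.4,4,0,0,0.4,4.5,0,0,0.4,4.5,0,0,0.4,4.5,0,0,0.4,4.5,0,0,0.4,4.5,0,0,0.4,4.5,0,0,0.4,4,0,0,0.3,3,0,0,0.2,2,0,0,0,0,0,0]'

```text
clock: 14.22
ee_pos: [0.5544, -0.1888, 0.2613]
eef_rot: [-3.141, 0.003, 0.001]
contact_force: [-0.2, 0.7, -2.6]
opening: 0.0208
```

```bash
python3 - <<'E'
from h import *
s=state();print(s["clock"],s["ee_pos"],s["eef_rot"],s["contact_force"],s["opening"])
for n in("wrist","top"):
    cv2.imwrite(f"pics/{n}4.png",capture(n)[:,:,::-1])
E
```

```text
14.225 [ 0.55440056 -0.18879049  0.26131708] [-3.14140391e+00  2.96466709e-03  1.18034710e-03] [-0.21282509  0.73022928 -2.56863559] 0.02082315106349429
```

View pics/wrist4.png

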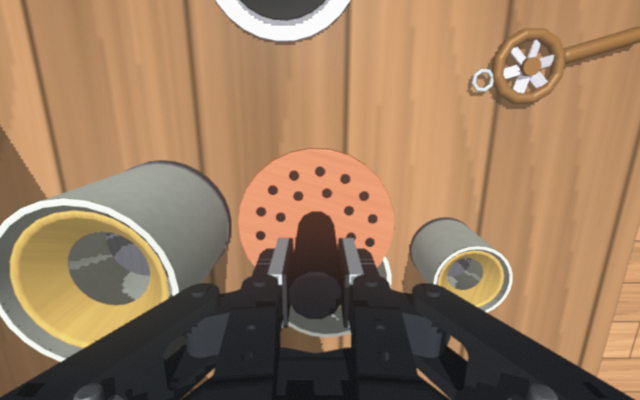

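View pics/top4.png

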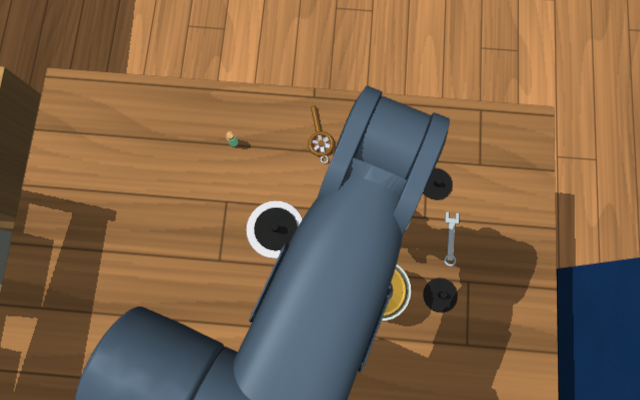

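```bash
python3 - <<'E'
from h import *
c=camera_info("top");im=cv2.imread("pics/t3.png")
f=2.8;o=np.array((160,100))
v=cv2.resize(im[250:410,550:720],None,fx=3.5,fy=3.5,interpolation=cv2.INTER_CUBIC)
off=np.array((160,100))-.5+.5/f+np.array((550,250))/f
for r,col in((.056,(0,255,0)),(.052,(0,0,255))): circ(v,c,(.564,-.271),.12,r,col,f*3.5,off)
circ(v,c,(.564,-.271),0,.056,(0,255,0),f*3.5,off)
cv2.imwrite("pics/o3.png",v)
s=camera_info("scene");im=cv2.imread("pics/s2.png");z=6;o=np.array((235,150))
v=cv2.resize(im[150:230,235:310],None,fx=z,fy=z,interpolation=cv2.INTER_CUBIC)
for r,col in((.056,(0,255,0)),(.052,(0,0,255))): circ(v,s,(.564,-.271),.12,r,col,z,o-.5+.5/z)
circ(v,s,(.564,-.271),0,.056,(0,255,0),z,o-.5+.5/z)
cv2.imwrite("pics/o4.png",v)
E
```

```text
(no output)
```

View pics/o3.png

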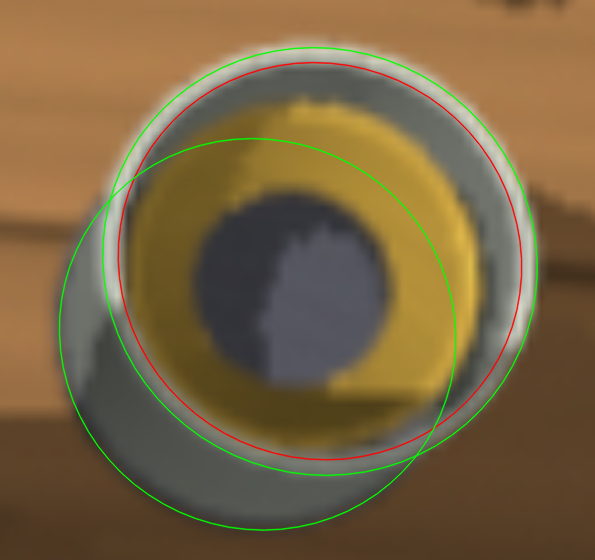

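View pics/o4.png

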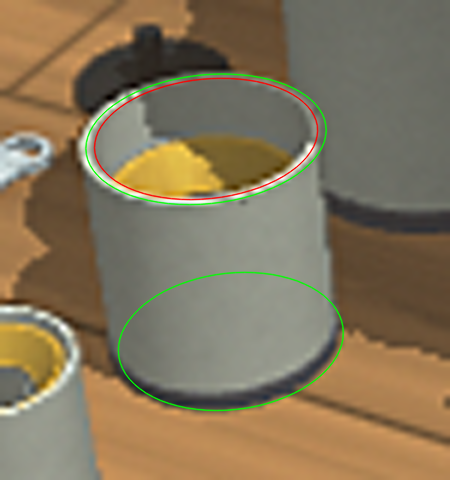

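The rim looks 1–3 mm off the cap-based estimate. I'll pass over the gauge so the wrist camera gets an open view of the rim.

drive_tool --plan '[0.2,2,0,0,0.3,4,0,0,0.3,4.5,0,0,0.2,4.5,0,0,0,4,0,0,0,2,0,0,0,0,0,0,0,0,0,0]'

```text
clock: 15.32
ee_pos: [0.5649, -0.3969, 0.2618]
eef_rot: [-3.141, -0.001, 0.0]
contact_force: [0.9, 1.4, -3.3]
opening: 0.0205
```

```bash
python3 - <<'E'
from h import *
s=state();print(s["clock"],s["ee_pos"],s["eef_rot"],s["contact_force"],s["opening"])
c=camera_info("wrist");im=capture("wrist")[:,:,::-1].copy()
np.save("w5ci.npy",c,allow_pickle=True)
cv2.imwrite("pics/w5.png",im)
v=im.copy()
for r in(.056,.052): circ(v,c,(.564,-.271),.12,r,(0,255,0))
cv2.imwrite("pics/w5o.png",v)
E
```

```text
15.325 [ 0.56491431 -0.39694802  0.26179615] [-3.14135551e+00 -6.60328582e-04  2.47757807e-05] [ 0.918359    1.44173411 -3.27134739] 0.020463175359133192
```

View pics/w5o.png

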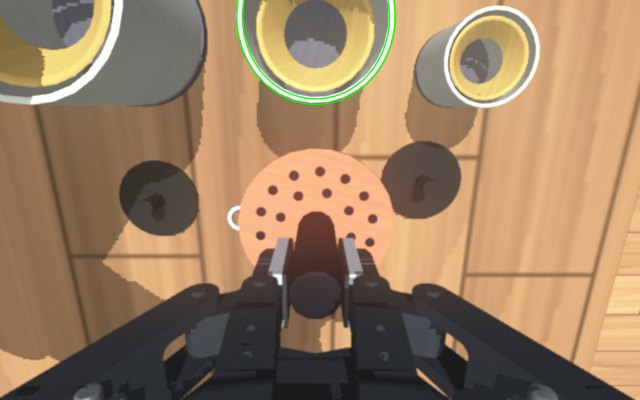

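```bash
python3 - <<'E'
from h import *
c=np.load("w5ci.npy",allow_pickle=True).item();im=cv2.imread("pics/w5.png")
z=4;o=np.array((225,0))
v=cv2.resize(im[0:115,225:405],None,fx=z,fy=z,interpolation=cv2.INTER_CUBIC)
for r in(.056,.052): circ(v,c,(.564,-.271),.12,r,(0,255,0),z,o-.375)
cv2.imwrite("pics/a.png",v)
o=np.array((225,140));v=cv2.resize(im[140:290,225:405],None,fx=z,fy=z,interpolation=cv2.INTER_CUBIC)
zf=.2618-.1019
circ(v,c,(.5649,-.3969),zf+.033,.047,(0,255,0),z,o-.375)
circ(v,c,(.5649,-.3969),zf+.108,.011,(0,0,255),z,o-.375)
cv2.imwrite("pics/b.png",v)
E
```

```text
(no output)
```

View pics/a.png

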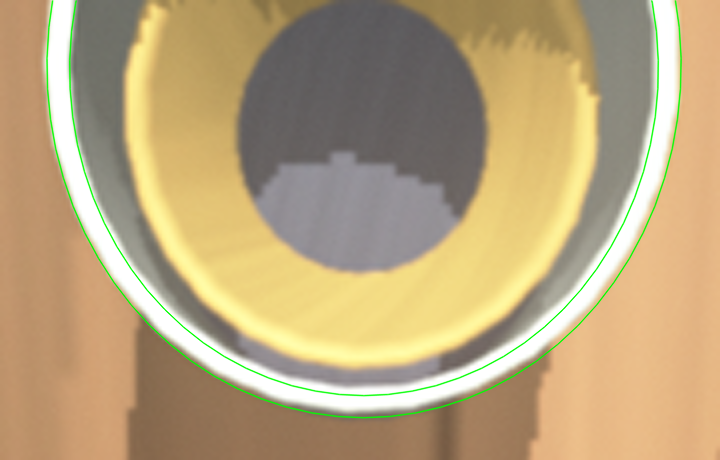

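View pics/b.png

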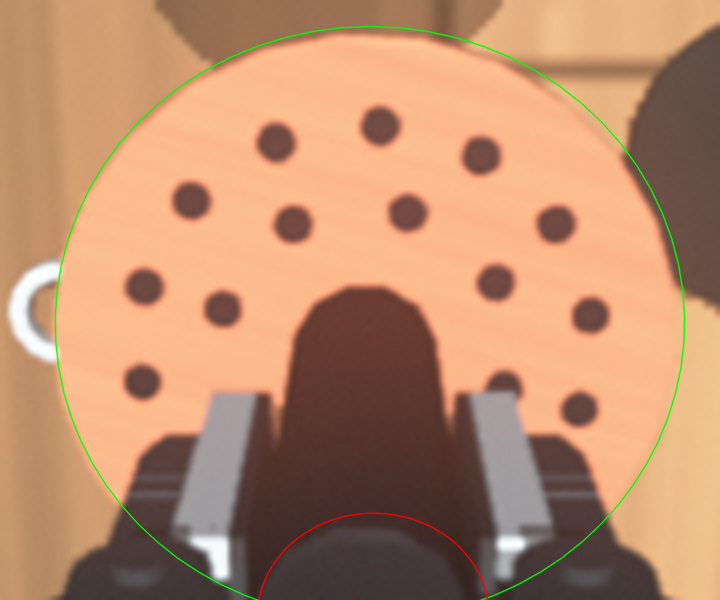

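```bash
python3 - <<'E'
from h import *
c=np.load("w5ci.npy",allow_pickle=True).item();im=cv2.imread("pics/w5.png")
T=c["world_from_camera"];print(T[:3,3],T[:3,2],c["intrinsics"][0,0])
z=4;o=np.array((225,0))
v=cv2.resize(im[0:115,225:405],None,fx=z,fy=z,interpolation=cv2.INTER_CUBIC)
for h,col in((.05,(0,0,255)),(.06,(0,255,0)),(.07,(255,0,0)),(.08,(255,0,255))): circ(v,c,(.564,-.2703),h,.025,col,z,o-.375)
cv2.imwrite("pics/a2.png",v)
E
```

```text
[ 0.56397392 -0.32755316  0.37932115] [-6.67906394e-04 -2.70329892e-01 -9.62767523e-01] 331.14528406860546
```

View pics/a2.png

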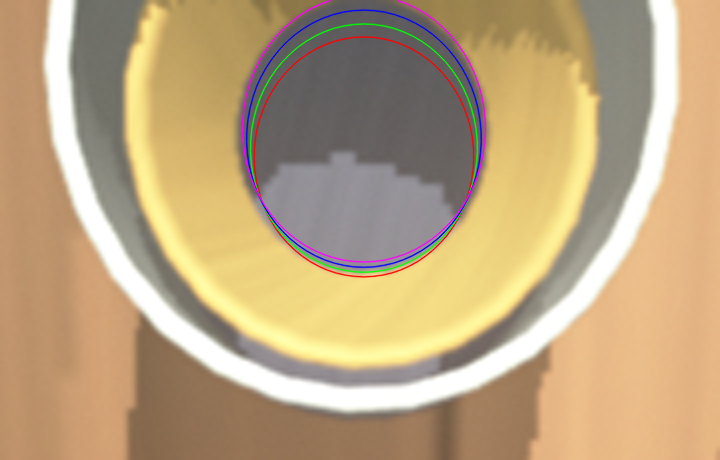

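drive_tool --plan '[0,-2,0,0,0,-4,0,0,0,-4,0,0,-0.07,-2.77,0,0,0,0,0,0,0,0,1,0,0,0,2,0,0,0,2,0,0,0,0.6,0,0,0,0,0,0,0,0,0]'

```text
clock: 16.75
ee_pos: [0.5644, -0.2702, 0.2065]
eef_rot: [3.141, -0.001, 0.001]
contact_force: [0.2, 0.6, -1.9]
opening: 0.0207
```

drive_tool --plan '[0,-0.1,0.5,0,0,0,0.6,0,0,0,0.2,0,0,0,0,0,0,0,0,0]'

```text
clock: 17.38
ee_pos: [0.5641, -0.2689, 0.1929]
eef_rot: [3.142, -0.0, 0.0]
contact_force: [-0.4, -0.6, -2.4]
opening: 0.0208
```

drive_tool --plan '[0,0,0.1,0,0,0,0.1,0]'

```text
clock: 17.62
ee_pos: [0.5641, -0.2689, 0.1908]
eef_rot: [3.142, -0.0, 0.0]
contact_force: [-0.5, -0.0, -2.4]
opening: 0.0207
```

drive_tool --plan '[0,0,0.1,0,0,0,0.1,0]'

```text
clock: 17.88
ee_pos: [0.5641, -0.2688, 0.1887]
eef_rot: [-3.142, 0.0, 0.0]
contact_force: [-0.4, 0.0, -3.6]
opening: 0.0212
```

drive_tool --plan '[0,0,0.1,0,0,0,0.1,0]'

```text
clock: 18.12
ee_pos: [0.5641, -0.2688, 0.1868]
eef_rot: [3.142, -0.0, 0.0]
contact_force: [0.8, -0.4, -2.3]
opening: 0.0204
```

```bash
python3 - <<'E'
from h import *
s=state();print(s["clock"],s["ee_pos"],s["contact_force"])
im=capture("scene")[:,:,::-1]
cv2.imwrite("pics/s6.png",cv2.resize(im[90:240,220:340],None,fx=4,fy=4,interpolation=cv2.INTER_CUBIC))
E
```

```text
18.125 [ 0.56409298 -0.26882751  0.18675034] [ 0.78435755 -0.407078   -2.29242847]
```

View pics/s6.png

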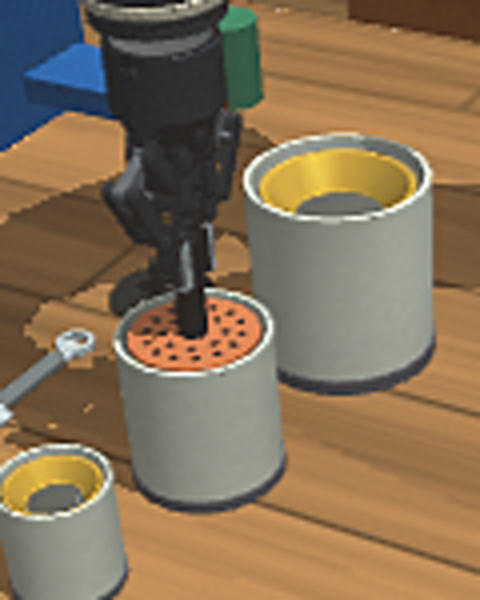

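The funnel is going in centred, with an even gap all round. I'll continue down gently.

drive_tool --plan '[0,0,0.1,0,0,0,0.1,0]'

```text
clock: 18.42
ee_pos: [0.5641, -0.2688, 0.1847]
eef_rot: [-3.142, 0.0, -0.0]
contact_force: [0.5, 1.0, -3.3]
opening: 0.021
```

drive_tool --plan '[0,0,0.08,0,0,0,0.08,0]'

```text
clock: 18.68
ee_pos: [0.5641, -0.2688, 0.1831]
eef_rot: [-3.142, 0.0, 0.0]
contact_force: [0.1, -0.8, -2.9]
opening: 0.0208
```

drive_tool --plan '[0,0,0.08,0,0,0,0.08,0]'

```text
clock: 18.92
ee_pos: [0.5641, -0.2688, 0.1816]
eef_rot: [-3.142, 0.0, -0.0]
contact_force: [-0.3, 0.8, -2.5]
opening: 0.021
```

drive_tool --plan '[0,0,0.08,0,0,0,0.08,0]'

```text
clock: 19.18
ee_pos: [0.5641, -0.2688, 0.1799]
eef_rot: [-3.142, 0.0, 0.0]
contact_force: [-0.3, 0.1, -1.5]
opening: 0.0208
```

drive_tool --plan '[0,0,0.08,0,0,0,0.08,0]'

```text
clock: 19.42
ee_pos: [0.5641, -0.2688, 0.1784]
eef_rot: [3.142, -0.0, -0.0]
contact_force: [-0.6, -0.7, -3.2]
opening: 0.0208
```

drive_tool --plan '[0,0,0.08,0,0,0,0.08,0]'

```text
clock: 19.68
ee_pos: [0.5641, -0.2688, 0.1767]
eef_rot: [-3.142, 0.0, 0.0]
contact_force: [0.4, -0.6, -2.7]
opening: 0.0207
```

drive_tool --plan '[0,0,0.06,0,0,0,0.06,0,0,0,0.06,0]'

```text
clock: 20.05
ee_pos: [0.5641, -0.2688, 0.175]
eef_rot: [-3.142, 0.0, 0.0]
contact_force: [-1.2, 0.0, -2.7]
opening: 0.0208
```

drive_tool --plan '[0,0,0.06,0,0,0,0.06,0,0,0,0.06,0]'

```text
clock: 20.42
ee_pos: [0.5641, -0.2688, 0.1732]
eef_rot: [3.142, -0.0, 0.0]
contact_force: [0.3, -0.4, -2.9]
opening: 0.0208
```

drive_tool --plan '[0,0,0.06,0,0,0,0.06,0,0,0,0.06,0]'

```text
clock: 20.8
ee_pos: [0.5641, -0.2688, 0.1714]
eef_rot: [-3.142, 0.0, 0.0]
contact_force: [0.4, 0.5, -2.3]
opening: 0.0211
```

drive_tool --plan '[0,0,0.06,0,0,0,0.06,0,0,0,0.06,0]'

```text
clock: 21.18
ee_pos: [0.5641, -0.2688, 0.1695]
eef_rot: [-3.142, 0.0, 0.0]
contact_force: [-0.4, 0.4, -2.7]
opening: 0.0209
```

drive_tool --plan '[0,0,0.06,0,0,0,0.06,0,0,0,0.06,0]'

```text
clock: 21.55
ee_pos: [0.5643, -0.2689, 0.1681]
eef_rot: [3.141, -0.0, 0.001]
contact_force: [1.0, 0.1, 4.0]
opening: 0.021
```

Contact is at about TCP z 0.168, with roughly 6.5 N net on the seat and small side forces. I'll release so it can centre itself, then press from above with shut fingers.

drive_tool --plan '[0,0,0,0,0,0,0,0,0,0,0,0,0,0,0,0]' --hand 60

```text
clock: 22.05
ee_pos: [0.5641, -0.2688, 0.1678]
eef_rot: [-3.142, 0.0, 0.0]
contact_force: [0.3, -0.2, 0.1]
opening: 0.0509
```

drive_tool --plan '[0,0,-0.5,0,0,0,-1.5,0,0,0,-2,0,0,0,-1,0,0,0,0,0]'

```text
clock: 22.68
ee_pos: [0.5645, -0.269, 0.2187]
eef_rot: [3.141, -0.0, 0.002]
contact_force: [-0.5, -0.7, 0.0]
opening: 0.0513
```

drive_tool --plan '[0,0,0,0,0,0,0,0,0,0,0,0,0,0,0,0,0,0,0,0,0,0,0,0]' --hand 0

```text
clock: 23.42
ee_pos: [0.5641, -0.2688, 0.2178]
eef_rot: [3.142, -0.0, 0.0]
contact_force: [-0.2, -0.2, 0.6]
opening: -0.0002
```

```bash
python3 - <<'E'
from h import *
s=state();print(s["clock"],s["ee_pos"],s["eef_rot"],s["contact_force"],s["opening"])
im=capture("scene")[:,:,::-1]
cv2.imwrite("pics/s7.png",cv2.resize(im[90:240,220:340],None,fx=4,fy=4,interpolation=cv2.INTER_CUBIC))
c=camera_info("wrist");im=capture("wrist")[:,:,::-1].copy()
circ(im,c,(.564,-.2703),.12,.056,(0,255,0));circ(im,c,(.564,-.2703),.174,.011,(0,255,0));circ(im,c,(.564,-.2703),.099,.047,(255,0,0))
cv2.imwrite("pics/w7.png",im)
E
```

```text
23.425 [ 0.56411468 -0.26881405  0.21778572] [ 3.14158203e+00 -2.67755395e-04  3.42849738e-05] [-0.21530537 -0.1586922   0.61999466] -0.00015953712953290856
```

View pics/s7.png

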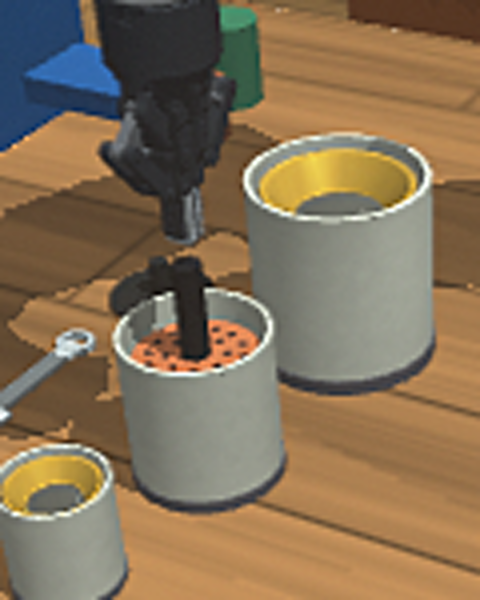

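View pics/w7.png

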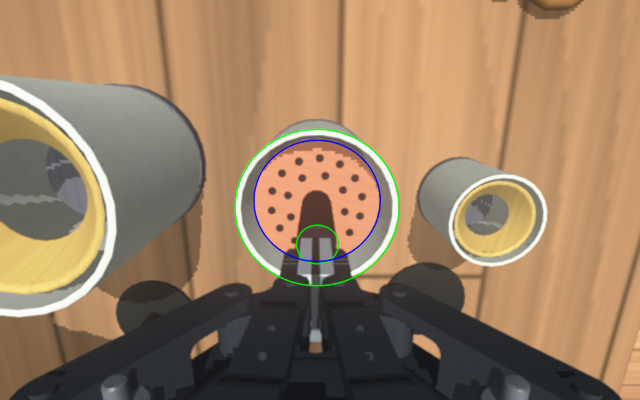

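The wrist picture shows the funnel upright and centred in the gauge. The flange ring is at (317,201), concentric with the rim at (317,207), and the fingers are shut above the stem. Now the press.

drive_tool --plan '[0,0.13,0.4,0,0,0,0.6,0,0,0,0.5,0,0,0,0.2,0,0,0,0,0]'

```text
clock: 24.15
ee_pos: [0.564, -0.2701, 0.2007]
eef_rot: [-3.141, 0.0, 0.0]
contact_force: [0.3, -0.6, 0.0]
opening: 0.0002
```

drive_tool --plan '[0,0,0.05,0,0,0,0.05,0]'

```text
clock: 24.4
ee_pos: [0.5641, -0.2702, 0.1999]
eef_rot: [3.141, -0.0, 0.0]
contact_force: [0.3, 0.7, 0.0]
opening: -0.0001
```

drive_tool --plan '[0,0,0.05,0,0,0,0.05,0]'

```text
clock: 24.65
ee_pos: [0.5644, -0.2702, 0.1993]
eef_rot: [3.141, -0.0, 0.001]
contact_force: [-0.3, 0.6, 6.6]
opening: 0.0
```

drive_tool --plan '[0,0,0.04,0,0,0,0.02,0]'

```text
clock: 24.9
ee_pos: [0.5644, -0.2702, 0.1989]
eef_rot: [3.141, -0.0, 0.002]
contact_force: [-1.1, 0.2, 7.9]
opening: -0.0003
```

drive_tool --plan '[0,0,0.03,0,0,0,0.02,0]'

```text
clock: 25.15
ee_pos: [0.5644, -0.2703, 0.1984]
eef_rot: [3.141, -0.0, 0.002]
contact_force: [-0.5, 1.2, 7.4]
opening: 0.0001
```

drive_tool --plan '[0,0,0.03,0,0,0,0.03,0]'

```text
clock: 25.4
ee_pos: [0.5644, -0.2703, 0.1978]
eef_rot: [3.141, -0.0, 0.002]
contact_force: [-1.1, 0.5, 8.3]
opening: 0.0004
```

drive_tool --plan '[0,0,0.03,0,0,0,0.03,0]'

```text
clock: 25.65
ee_pos: [0.5644, -0.2703, 0.1972]
eef_rot: [3.141, -0.0, 0.002]
contact_force: [-1.0, -0.2, 7.9]
opening: -0.0001
```

drive_tool --plan '[0,0,0.03,0,0,0,0.03,0]'

```text
clock: 25.9
ee_pos: [0.5644, -0.2703, 0.1967]
eef_rot: [3.141, -0.0, 0.002]
contact_force: [-0.4, 0.6, 7.9]
opening: 0.0002
```

drive_tool --plan '[0,0,0.03,0,0,0,0.03,0]'

```text
clock: 26.15
ee_pos: [0.5644, -0.2702, 0.196]
eef_rot: [3.141, -0.0, 0.002]
contact_force: [-0.0, 0.7, 7.0]
opening: -0.0003
```

drive_tool --plan '[0,0,0.03,0,0,0,0.03,0]'

```text
clock: 26.4
ee_pos: [0.5644, -0.2703, 0.1954]
eef_rot: [3.141, -0.0, 0.002]
contact_force: [-0.5, 0.7, 7.2]
opening: -0.0001
```

drive_tool --plan '[0,0,0.03,0,0,0,0.03,0]'

```text
clock: 26.65
ee_pos: [0.5644, -0.2702, 0.1948]
eef_rot: [3.141, -0.0, 0.002]
contact_force: [-0.6, -0.4, 7.5]
opening: 0.0
```

drive_tool --plan '[0,0,0.03,0,0,0,0.03,0]'

```text
clock: 26.9
ee_pos: [0.5644, -0.2703, 0.1943]
eef_rot: [3.141, -0.0, 0.002]
contact_force: [-0.3, 0.3, 7.7]
opening: 0.0
```

drive_tool --plan '[0,0,0.03,0,0,0,0.03,0]'

```text
clock: 27.15
ee_pos: [0.5644, -0.2702, 0.1936]
eef_rot: [3.141, -0.0, 0.002]
contact_force: [-1.2, -0.5, 7.4]
opening: -0.0003
```

drive_tool --plan '[0,0,0.03,0,0,0,0.03,0]'

```text
clock: 27.4
ee_pos: [0.5644, -0.2702, 0.193]
eef_rot: [3.141, -0.0, 0.002]
contact_force: [-0.7, 0.2, 7.4]
opening: -0.0002
```

drive_tool --plan '[0,0,0.03,0,0,0,0.03,0]'

```text
clock: 27.65
ee_pos: [0.5644, -0.2703, 0.1925]
eef_rot: [3.141, -0.0, 0.002]
contact_force: [-0.4, -0.1, 7.7]
opening: -0.0001
```

drive_tool --plan '[0,0,0.03,0,0,0,0.03,0]'

```text
clock: 27.9
ee_pos: [0.5644, -0.2703, 0.1918]
eef_rot: [3.141, -0.0, 0.002]
contact_force: [-0.2, 0.5, 8.0]
opening: 0.0
```

drive_tool --plan '[0,0,0.03,0,0,0,0.03,0]'

```text
clock: 28.15
ee_pos: [0.5644, -0.2702, 0.1913]
eef_rot: [3.141, -0.0, 0.002]
contact_force: [-1.0, -0.2, 7.2]
opening: -0.0001
```

drive_tool --plan '[0,0,0.03,0,0,0,0.03,0]'

```text
clock: 28.4
ee_pos: [0.5644, -0.2703, 0.1906]
eef_rot: [3.141, -0.0, 0.002]
contact_force: [-0.5, 0.4, 6.8]
opening: -0.0001
```

drive_tool --plan '[0,0,0.03,0,0,0,0.03,0]'

```text
clock: 28.65
ee_pos: [0.5646, -0.2703, 0.1903]
eef_rot: [3.141, -0.0, 0.003]
contact_force: [-1.8, 1.5, 12.7]
opening: -0.0003
```

drive_tool --plan '[0,0,0,0,0,0,0,0]'

```text
clock: 28.9
ee_pos: [0.5645, -0.2703, 0.1904]
eef_rot: [3.141, -0.0, 0.003]
contact_force: [-0.7, 0.6, 10.4]
opening: 0.0
```

```bash
python3 - <<'E'
from h import *
s=state();print(s["clock"],s["ee_pos"],s["contact_force"])
E
```

```text
28.9 [ 0.56453576 -0.27031922  0.19037723] [-0.69613745  0.62768045 10.36599383]
```

drive_tool --plan '[0,0,0.02,0,0,0,0,0,0,0,0,0]'

```text
clock: 29.28
ee_pos: [0.5646, -0.2703, 0.1903]
eef_rot: [3.141, -0.0, 0.003]
contact_force: [-0.7, 1.1, 12.8]
opening: 0.0001
```

drive_tool --plan '[0,0,0.01,0,0,0,0,0,0,0,0,0,0,0,0,0,0,0,0,0,0,0,0,0]'

```text
clock: 30.02
ee_pos: [0.5647, -0.2703, 0.1903]
eef_rot: [3.141, -0.0, 0.003]
contact_force: [-1.5, 2.1, 14.1]
opening: 0.0001
```

drive_tool --plan '[0,0,0,0,0,0,0,0]'

```text
clock: 30.28
ee_pos: [0.5646, -0.2703, 0.1903]
eef_rot: [3.141, -0.0, 0.003]
contact_force: [-1.2, 1.5, 14.2]
opening: 0.0001
```

drive_tool --plan '[0,0,0.007,0,0,0,0,0,0,0,0,0,0,0,0,0,0,0,0,0,0,0,0,0]'

```text
clock: 31.02
ee_pos: [0.5647, -0.2704, 0.1903]
eef_rot: [3.141, -0.0, 0.004]
contact_force: [-1.1, 0.9, 13.3]
opening: -0.0002
```

drive_tool --plan '[0,0,-0.05,0,0,0,-0.1,0,0,0,-0.5,0,0,0,-2,0,0,0,-3,0,0,0,-3,0,0,0,-1,0,0,0,0,0]'

```text
clock: 32.02
ee_pos: [0.5643, -0.2702, 0.2854]
eef_rot: [3.141, -0.0, 0.001]
contact_force: [-0.4, -0.2, 0.1]
opening: -0.0006
```

```bash
python3 - <<'E'
from h import *
s=state();print(s["clock"],s["ee_pos"],s["contact_force"])
c=camera_info("wrist");im=capture("wrist")[:,:,::-1].copy()
f=.1903-.025-.108
print(f)
circ(im,c,(.564,-.2703),.12,.056,(0,255,0));circ(im,c,(.564,-.2703),f+.108,.011,(0,255,0));circ(im,c,(.564,-.2703),f+.033,.047,(255,0,0))
cv2.imwrite("pics/w8.png",im)
cv2.imwrite("pics/s8.png",capture("scene")[:,:,::-1])
E
```

```text
32.025 [ 0.56430653 -0.27024988  0.2854173 ] [-0.44491791 -0.19562181  0.05628851]
0.057300000000000004
```

View pics/w8.png

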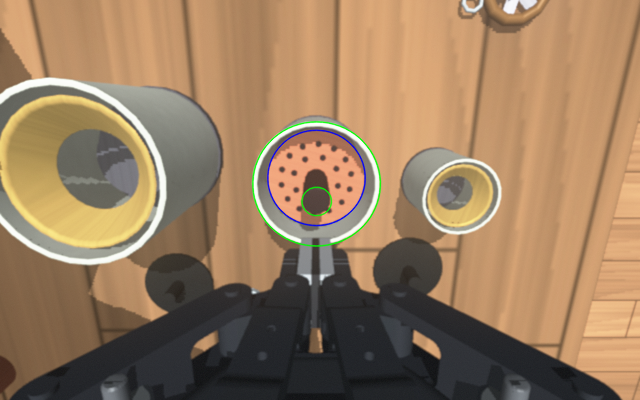

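View pics/s8.png

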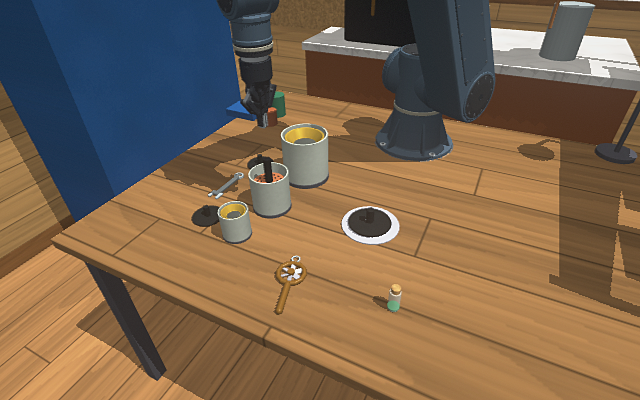

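The funnel sits upright and centred, and the cap is on the plate. The last force readings (14.1, 14.2 and 13.3 N plus about 2.7 N funnel weight) leave little margin over 15.5 N. There is time, so I'll press once more, gently, to confirm.

drive_tool --plan '[0,0,2,0,0,0,3,0,0,0,3,0,0,0,1,0,0,0,0.4,0,0,0,0.15,0,0,0,0,0,0,0,0,0]'

```text
clock: 33.12
ee_pos: [0.5643, -0.2702, 0.1905]
eef_rot: [3.141, -0.0, 0.001]
contact_force: [0.4, 0.3, 1.5]
opening: -0.0002
```

drive_tool --plan '[0,0,0.05,0,0,0,0,0,0,0,0,0]'

```text
clock: 33.5
ee_pos: [0.5645, -0.2703, 0.1904]
eef_rot: [3.141, -0.0, 0.002]
contact_force: [-0.8, 0.3, 7.6]
opening: 0.0003
```

drive_tool --plan '[0,0,0.03,0,0,0,0.02,0,0,0,0,0,0,0,0,0]'

```text
clock: 34.0
ee_pos: [0.5647, -0.2704, 0.1903]
eef_rot: [3.141, -0.0, 0.003]
contact_force: [-2.1, 0.4, 12.0]
opening: 0.0
```

drive_tool --plan '[0,0,0,0]'

```text
clock: 34.12
ee_pos: [0.5646, -0.2704, 0.1903]
eef_rot: [3.141, -0.0, 0.003]
contact_force: [-1.2, 1.0, 11.7]
opening: 0.0
```

drive_tool --plan '[0,0,0,0]'

```text
clock: 34.25
ee_pos: [0.5647, -0.2704, 0.1904]
eef_rot: [3.141, -0.0, 0.003]
contact_force: [-0.8, 0.2, 10.6]
opening: 0.0001
```

drive_tool --plan '[0,0,0.03,0,0,0,0,0,0,0,0,0]'

```text
clock: 34.62
ee_pos: [0.5647, -0.2704, 0.1903]
eef_rot: [3.14, -0.0, 0.004]
contact_force: [-1.8, 0.9, 14.6]
opening: 0.0003
```

drive_tool --plan '[0,0,0,0]'

```text
clock: 34.75
ee_pos: [0.5647, -0.2704, 0.1903]
eef_rot: [3.14, -0.0, 0.004]
contact_force: [-0.7, 1.2, 13.9]
opening: -0.0003
```

drive_tool --plan '[0,0,0,0]'

```text
clock: 34.88
ee_pos: [0.5647, -0.2704, 0.1903]
eef_rot: [3.14, -0.0, 0.004]
contact_force: [-1.9, 0.9, 14.7]
opening: 0.0002
```

drive_tool --plan '[0,0,0,0]'

```text
clock: 35.0
ee_pos: [0.5647, -0.2704, 0.1903]
eef_rot: [3.14, -0.0, 0.004]
contact_force: [-2.4, 0.7, 14.1]
opening: 0.0002
```

drive_tool --plan '[0,0,0,0]'

```text
clock: 35.12
ee_pos: [0.5647, -0.2704, 0.1903]
eef_rot: [3.14, -0.0, 0.004]
contact_force: [-0.6, 0.3, 14.2]
opening: 0.0
```

The push averages 14.3 N, so about 17 N on the seat with the funnel's weight, held for more than 0.5 s. Now I retreat.

drive_tool --plan '[0,0,-0.05,0,0,0,-0.1,0,0,0,-0.5,0,0,0,-2,0,0,0,-3,0,0,0,-3,0,0,0,-1,0,0,0,0,0,0,0,0,0]'

```text
clock: 36.25
ee_pos: [0.5638, -0.27, 0.2839]
eef_rot: [-3.141, 0.0, 0.002]
contact_force: [-0.1, 0.3, -0.0]
opening: 0.0002
```

```bash
python3 - <<'E'
from h import *
s=state();print(s["clock"],s["ee_pos"],s["contact_force"])
c=camera_info("wrist");im=capture("wrist")[:,:,::-1].copy();f=.0573
z=4;o=np.array((235,105));v=cv2.resize(im[105:255,235:400],None,fx=z,fy=z,interpolation=cv2.INTER_CUBIC)
for zz,r in((.12,.056),(f+.033,.047),(f+.108,.011)): circ(v,c,(.564,-.2703),zz,r,(0,255,0),z,o-.375)
cv2.imwrite("pics/w9.png",v)
E
```

```text
36.25 [ 0.56379916 -0.26999269  0.28389503] [-0.06077838  0.27455676 -0.04150656]
```

View pics/w9.png

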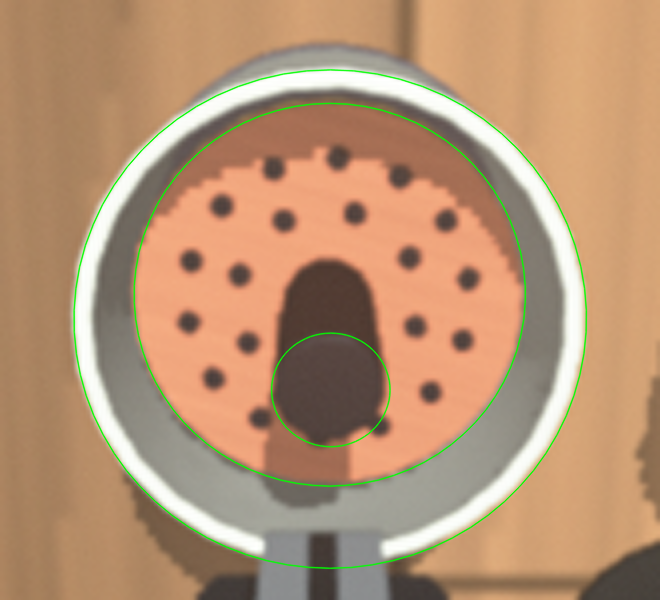

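The funnel's flange ring and stem top line up with the model circles on the gauge axis, within about 1 mm. The foot is at about 57 mm, it stands upright, and the arm is clear. I'm handing the job in.

```bash
python3 -c "
from bench import manip
print(manip.finish_job())"
```

```text
the job is handed in; nothing more can be done
None
```

The job is done and handed in at about 36 s; the hand-in reports no verdict.

- **Cap:** I lifted it off the middle-sized gauge and set it down flat on the aluminium plate, about 2 mm from the plate's centre, then released it.
- **Funnel:** I lowered it into the brass seat until light contact and released it so it could centre itself. I then pressed on the stem top with shut fingers. The seat slid about 9 mm at 7–8 N and then met its stop.
- **Press:** I held it twice at about 14 N measured push. With the funnel's own weight of about 2.7 N, that is roughly 17 N on the seat, for more than 0.5 s each time. The highest reading was 14.7 N.

**Last checks:** the funnel stands upright within about 1 mm of the gauge's axis, with its foot about 57 mm above the underside. The arm was clear and read no force. The vial, anemometer and spanner were not approached and look unmoved in the last overall picture.

**What disagreed:**
- The scene camera placed the gauge rim up to about 3 mm from where the wrist and top cameras did; I went by the wrist camera.
- The first press varied between 13.3 and 14.2 N, too close to the 15.5 N requirement once the weight is added, so I repeated it. The repeat averaged 14.3 N.
- The 17 N figure depends on my estimate of the funnel's weight.

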